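Refit the taper plug of the colour tank's tap

ROBOT

A 7-joint arm with a two-finger parallel gripper is mounted at the origin on a cart in front of the work surface, level with it; the furniture and walls round the work are solid. World frame = base frame: x ahead of the robot, y to its left, z up, the work surface at z = 0. Lengths are in m, angles in rad, forces in N, time in s.
With the tool pointing down it reaches from about 0.425 to 0.8 m from the base axis. Payload 8.3 kg.
Tool frame: the origin (TCP) lies at the very end of the fingers, on their centre line; the grasp point (between the pads) lies 19 mm behind it (r.pinch_z is the distance from the TCP to the grasp point, in m); z points along the fingers, y is the direction in which the jaws open and shut (so a half turn about z gives the same grasp; the last joint's range is limited). The gripper opens to 85 mm and grips with 20 to 120 N. Pads are 22 mm wide; open, the fingers measure 114 mm over their backs; the gripper's body (76 mm by 85 mm) begins 54 mm behind the grasp point. The pads swing forward as they close: fully open they stand 13 mm farther back than shut.
Start: joints at [0.607, 0.383, 0.016, 1.37, -0.006, 1.388, -0.046], TCP at [0.49, -0.388, 0.231] pointing down, gripper open.
Joint ranges: [-2.95, 2.95], [-0.25, 2.06], [-1.52, 1.56], [0.18, 2.33], [-1.44, 4.58], [0.02, 2.06], [-3.01, 3.01]. Speed limits (rad/s): [2.39, 2.39, 3.01, 3.01, 3.14, 3.14, 3.14].

INTERFACE

Orientations are given as a rotation vector (axis times angle).
In Python, from bench import r, viewer, ticket, spotter gives the robot as it stands.
- The arm moves only by the tool jog_arm, never from a script. Its argument "moves" is a list of rows, each a list of 7 numbers: the shift along the tool's x, y, z in units of 60 mm (1.0 is 60 mm), then the turn, a rotation vector about the tool's x, y, z in units of 8 degrees (1.0 is 8 degrees), then the finger opening in mm, from 0 to 85.4. A call has 1 to 12 rows; each row is the pose to reach, as a shift and turn from the pose commanded when the call began, along the tool's axes at that moment; what a row does not reach only later rows make up. A row lasts 1/8 s, in which the tool goes at most 62.5 mm and 10.7 degrees, less where a joint would pass 70% of its speed; a pose out of reach is approached as far as the arm can. A call with a gripper value outside its range is refused whole. The fingers move at their own pace and stop on an object; "newtons" is the grip in N (left out, the last holds). Time passes only in rows, so rows that repeat a pose let the fingers close. It gives the time, the measured TCP pose, the force and the opening at its end, in the units of the state.
- r.sense(): the state, without advancing time (a new reading comes with each control period).
- viewer.get_image(name): name is "side" or "top" or "wrist"; returns (picture, depth): 420x560x3 uint8, red, green, blue; 420x560 float32, m along the optical axis (not along the pixel's ray), 0 where there is no reading.
- viewer.camera_model(name): a dict with "fx", "fy", "cx", "cy" (pixels), "world_from_camera" (4x4, takes a point from camera to world coordinates); the wrist camera has in their place "mount" (4x4, takes a point from camera to tool coordinates, whose origin is the TCP and whose axes are the flange's). Camera axes: x right, y down, z forward; pixel columns grow to the right and rows downward; lengths in m; the calibration is good to about 2 mm. A picture is of the moment at which its call begins: read the wrist's pose just before it. camera_model takes no time and is no camera call.
- ticket.job_done(): hands the job in, once; it reports no verdict.
Trained networks look in the newest picture that a camera, given by its name, has taken for a name from the list of things; names that differ only in an ending like _2 or _b are one class to them, and where a whole thing is asked for, a point or a joint stands for the part that bears it (a point fixed in the world has none). Each returns a list of dicts, best first, with "p" (0 to 1); they miss things now and then, are a little off and sometimes report something else, mostly with a low value. They report only what shows in the picture. A call takes as long as a camera call. They do not tell look-alikes from the thing itself.
- spotter.look_for(camera, name): "uv" ([column, row] in pixels, amid what is visible of it).
- spotter.trace(camera, name): "region" (420x560 bool, what is visible of it) and "uv" ([column, row] in pixels, amid what is visible of it).
- spotter.tip_of(camera, name): "uv" ([column, row] in pixels: a listed point, or the origin of a listed thing).
The state is a dict: "clock": time; "joint_positions": joint angles; "dq": joint speeds; "effort": joint torques, N m; "ee_pos": TCP position; "ee_rot": TCP orientation; "contact_force": force on the tool from outside, world axes, zero at the start; "ft_torque": the same for the moment, N m; "grip_width": opening from 0.0 (shut) to 1.0 (fully open).
Only numpy, scipy, OpenCV 4.12 (cv2) and the standard library are available. Lean on these libraries where they do the work, as an engineer would, in place of code of your own. Each camera call takes 0.05 s, during which the arm holds its last target.

TASK

The tap of the colour tank has been washed and stands without its plug. Take the smaller of the two tee-handled steel plugs out of the drying block, set it upright in the tap and turn it lightly until its square tail drops into the keyed washer at the bottom of the bore, then, before turning it any further, press it straight home with a push of about 10 N to bed the taper (pushing harder than about 15 N at any time would bend the washer or score the ground faces). Check that it rocks free: keeping it down in its seat, swing the handle into line with the pipe (open) and then back square across it (shut), and leave it shut, fully home and let go, with nothing else on the bench disturbed.

Things in the scene. Friction and masses are not known exactly. Their poses are not given: they have to be found in the camera images.
- plug_bar (a point): Smaller tee-handled steel plug, about 0.24 kg, upright in either hole of the drying block, carried by its flange. Point: centre of its handle bar, on the plug's axis; x along the bar, z up. Bar 56 mm long, 12 mm thick (y), 14 mm high; pinch it from above across the 12 mm with 60 N or more. Flange (47 mm diameter, 4 mm thick): its underside 32 mm below this point. Half a turn makes no difference.
- plug_tail (a point): Tip of the same plug's tail, 72 mm below the bar's centre, same axes. The tail is a 14 x 14 mm square, 10 mm long, tip bevelled 0.3 mm, sides parallel to x and y. Above it the polished taper widens from 21 to 35 mm diameter over 30 mm, up to the flange. The port through the taper runs along the bar.
- tap_rim (a point): Centre of the tap's mouth at rim level, 135 mm above the bench; bore vertical. x: along the pipe to the tank (centre 145 mm off, top 206 mm high); a bent nozzle sticks out to -x. Barrel 45 mm wide, mouth 33.6 mm, same taper as the smaller plug, greased (friction 0.1), rigid: approach it at 10 to 15 mm/s. Fixed; place and yaw vary. Plug fully home: bar centre 34.5 to 36 mm above this point, flange clear of the rim.
- tap_washer (a point): Centre of the keyed washer's upper face, in the bore 32.5 mm below the rim; axes of the tap, NOT of the washer. Its 15 mm square hole turns stiffly (0.06 N m) about the bore; angle not measured: 18 to 72 degrees from the pipe. Until the tail is in the hole the bar's centre stays about 39.5 mm above the rim; within 4 degrees, 4 N makes it drop 4 mm. Hard pressing drags the washer round. Once in, it turns with the plug.
- big_plug_bar (a point): The larger tee-handled steel plug, for another tap, 0.34 kg, in the other hole of the drying block; this point is the centre of its bar (70 mm long, 12 mm thick), 80 mm above the bench. Not needed; leave it alone.
- block: Wooden drying block, 72 x 190 x 48 mm, in a low white drip tray of 92 x 212 x 11 mm, fixed; origin at the centre of its underside, y along its length; two holes of 42 mm diameter at y = -48 and +48 mm carry the plugs.
- bowl_mid (a point): Green plastic bowl, 142 mm in diameter and 73 mm high, loose on the bench under the tap's nozzle to catch drips; this point is its centre, 36 mm up. Leave it there.
- slim_bottle_mid (a point): Slim pale squeeze bottle, 32 mm in diameter and 111 mm high with its needle tip, standing behind the gap between tap and block; this point is its centre, half-way up. Leave it alone.
- squat_bottle_mid (a point): Brown squeeze bottle, 42 mm in diameter and 105 mm high, standing between the robot and the drying block; this point is its centre, half-way up. Leave it alone.
Not all that is in view belongs to the job. What is shaped like the part that bears plug_bar but blue or green is not meant.

How it is judged:
By the outcome, as a careful person would: the job done as asked, in the order asked, and still so for the second after the job is handed in, with the robot touching nothing.
It also fails if it takes over 58 s, if anything falls off the work surface, if the arm or the gripper's body presses on something with over 40 N, if the wrist force passes 120 N, or if a joint passes its speed limit or range.

## Working session

There is one attempt and no reset: what is moved stays moved. The work goes in short steps, Python scripts to look and compute and a tool call to move; the robot and the scene stay as the last step left them, time stands still between calls to the robot, and variables do not carry over. Pictures are saved under pics/ and viewed, and the job is handed in when it is done.

Besides the shell and the picture viewer there is one more tool, called after "Call:" as a command line: name --pt "numbers of a row" for each row, then --argument value for the rest. jog_arm: Moves the arm, as the interface text tells. Its arguments: {"type":"object","properties":{"moves":{"type":"array"},"newtons":{"type":"number"}},"required":["moves"]}

```bash
ls; mkdir -p pics
cat > h.py <<'E'
import numpy as np,cv2
from bench import r,viewer,ticket,spotter
from scipy.spatial.transform import Rotation as R
def snap(n,f):
    im,d=viewer.get_image(n); cv2.imwrite('pics/'+f+'.png',im[:,:,::-1]); np.savez('pics/'+f+'.npz',im=im,d=d); return im,d
def toworld(n,uv,d):
    m=viewer.camera_model(n); u,v=uv
    p=np.array([(u-m['cx'])/m['fx']*d,(v-m['cy'])/m['fy']*d,d,1])
    if n=='wrist':
        s=r.sense(); T=np.eye(4);T[:3,:3]=R.from_rotvec(s['ee_rot']).as_matrix();T[:3,3]=s['ee_pos']
        return (T@m['mount']@p)[:3]
    return (m['world_from_camera']@p)[:3]
def proj(n,P):
    m=viewer.camera_model(n); T=m['world_from_camera']; c=np.linalg.inv(T)@np.r_[P,1]
    return m['fx']*c[0]/c[2]+m['cx'],m['fy']*c[1]/c[2]+m['cy']
E
python3 - <<'E'
from h import *
print(r.sense(),r.pinch_z)
for n in ['side','top','wrist']:
    im,d=snap(n,n+'0'); print(n,viewer.camera_model(n))
E
```

```text
pics
{'clock': 0.0, 'joint_positions': array([ 0.60709267,  0.3842602 ,  0.01635632,  1.37113303, -0.00631253,
        1.38818305, -0.0465001 ]), 'dq': array([-0.00064362,  0.00199901, -0.00060871, -0.00201987, -0.00095118,
        0.00059486,  0.00125627]), 'effort': array([-3.76854705e-04, -6.27599359e+01,  8.44241828e-01, -3.71818507e+01,
        1.68151158e-02,  1.40517682e-02, -1.68278660e-05]), 'ee_pos': array([ 0.48954062, -0.38776931,  0.23027454]), 'ee_rot': array([-2.82667320e+00, -1.36697573e+00,  1.34505218e-03]), 'contact_force': array([ 0.35053404, -0.26906284,  0.14562127]), 'ft_torque': array([ 0.00659349, -0.0252856 , -0.01807053]), 'grip_width': 1.0002385131043732} 0.0187
side {'fx': 480.4678340483494, 'fy': 480.4678340483494, 'cx': 272.9007457175839, 'cy': 197.87658766498976, 'world_from_camera': array([[ 0.60652667, -0.42934417,  0.66917036, -0.28622047],
       [-0.79474318, -0.3512758 ,  0.49496322, -0.64631359],
       [ 0.02255377, -0.83202698, -0.55427649,  0.7212466 ],
       [ 0.        ,  0.        ,  0.        ,  1.        ]])}
top {'fx': 503.54198509730315, 'fy': 503.54198509730315, 'cx': 276.19282373740754, 'cy': 212.6499773292828, 'world_from_camera': array([[ 0.01678505, -0.98993844,  0.14049966,  0.30667644],
       [-0.99983365, -0.01762114, -0.00470881, -0.08535058],
       [ 0.0071372 , -0.14039725, -0.99006953,  1.26872111],
       [ 0.        ,  0.        ,  0.        ,  1.        ]])}
wrist {'fx': 317.4179259177629, 'fy': 317.4179259177629, 'cx': 277.799402877422, 'cy': 214.06870588341786, 'mount': array([[-3.45452696e-04, -9.65162465e-01, -2.61651099e-01,
         6.85001046e-02],
       [ 9.99999923e-01, -3.82188962e-04,  8.95152800e-05,
         3.99998253e-04],
       [-1.86396950e-04, -2.61651048e-01,  9.65162522e-01,
        -1.41290048e-01],
       [ 0.00000000e+00,  0.00000000e+00,  0.00000000e+00,
         1.00000000e+00]])}
```

View pics/side0.png

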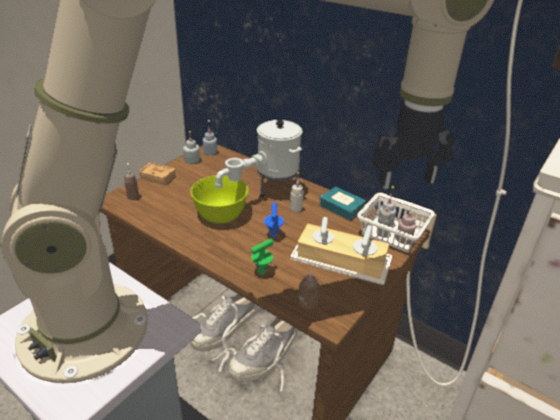

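View pics/top0.png

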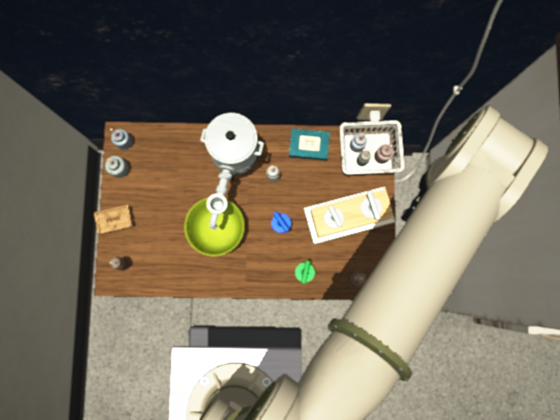

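View pics/wrist0.png

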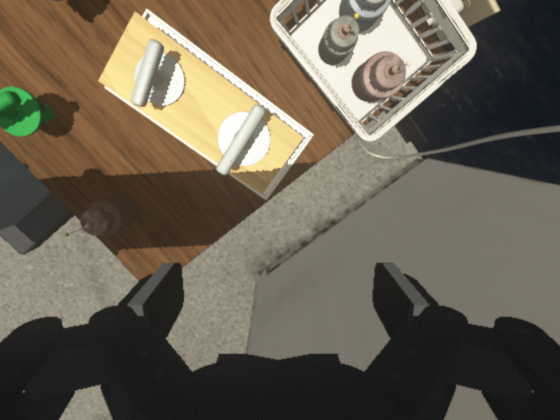

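Candidates: the steel plug in the block at top (333,217), the steel plug at top (372,205), the blue one at (281,222) and the green one at (305,272). Blue and green are ruled out, so I'll compare the sizes of the two steel plugs.

Run:
```python
from h import *
for n in ['top','side','wrist']:
  z=np.load(f'pics/{n}0.npz');d=z['d']
  for nm in ['plug_bar','big_plug_bar','tap_rim','slim_bottle_mid','squat_bottle_mid','bowl_mid','block']:
    try:
      for c in spotter.tip_of(n,nm)[:3]:
        u,v=c['uv']; dd=d[int(round(v)),int(round(u))]
        print(n,nm,np.round([u,v],1),round(c['p'],2),toworld(n,(u,v),dd).round(4) if dd>0 else None)
    except Exception as e: print(n,nm,e)
im=np.load('pics/wrist0.npz')['im']
cv2.imwrite('pics/c1.png',cv2.resize(im[0:210,90:330],None,fx=3.3,fy=2.8,interpolation=cv2.INTER_CUBIC)[:,:,::-1])
im=np.load('pics/top0.npz')['im']
cv2.imwrite('pics/c2.png',cv2.resize(im[100:300,180:410],None,fx=3,fy=3,interpolation=cv2.INTER_CUBIC)[:,:,::-1])
print(r.sense()['clock'])
```

```text
top plug_bar [282.2 223.1] 0.79 [ 0.4508 -0.1057  0.0779]
top plug_bar [305.6 272.1] 0.74 [ 0.3358 -0.1624  0.0788]
top plug_bar [335.2 217.9] 0.72 [ 0.4646 -0.2312  0.0849]
top big_plug_bar [375.7 203.4] 0.6 [ 0.5065 -0.3344  0.0527]
top tap_rim [214.5 205.5] 0.7 [0.4871 0.0543 0.0986]
top slim_bottle_mid [271.4 170.5] 0.46 [ 0.5801 -0.0777  0.0703]
top squat_bottle_mid [362.5 276. ] 0.58 [ 0.3292 -0.2988  0.064 ]
side plug_bar [273.9 208.1] 0.9 [ 0.454  -0.1025  0.081 ]
side plug_bar [321.  226.7] 0.86 [ 0.4566 -0.2303  0.0862]
side plug_bar [261.1 248.2] 0.67 [ 0.3288 -0.1642  0.0733]
side big_plug_bar [364.3 231.2] 0.68 [ 0.6048 -0.2692  0.0039]
side tap_rim [231.5 163.3] 0.85 [0.4931 0.0619 0.1242]
side slim_bottle_mid [300.6 191.1] 0.85 [ 0.5837 -0.0901  0.0582]
side squat_bottle_mid [304.7 284.3] 0.97 [ 0.3087 -0.2894  0.0601]
side bowl_mid [221.7 201. ] 0.57 [0.4774 0.0864 0.008 ]
side bowl_mid [339.2 260. ] 0.57 [ 0.4487 -0.2881  0.027 ]
side block [342.6 259.2] 0.82 [ 0.4502 -0.2952  0.0321]
wrist plug_bar [145.5  73.8] 0.86 [ 0.4735 -0.2319  0.0866]
wrist big_plug_bar [240.2 143.2] 0.72 [ 0.4987 -0.3241  0.0857]
wrist tap_rim [148.4  74.5] 0.7 [ 0.4747 -0.2333  0.085 ]
wrist squat_bottle_mid [100.  221.6] 0.66 [ 0.334  -0.2943  0.063 ]
wrist block [213.3 107.2] 0.75 [ 0.4959 -0.2806  0.0486]
1.2
```

View pics/c1.png

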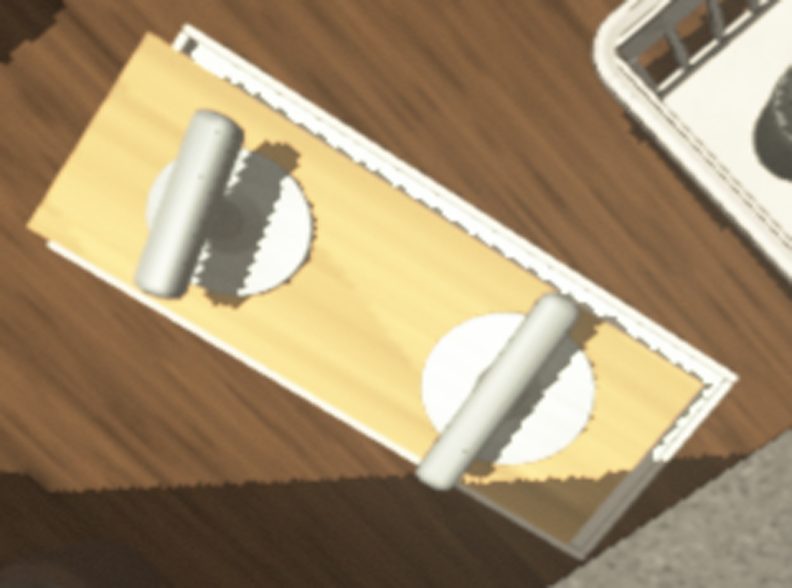

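View pics/c2.png

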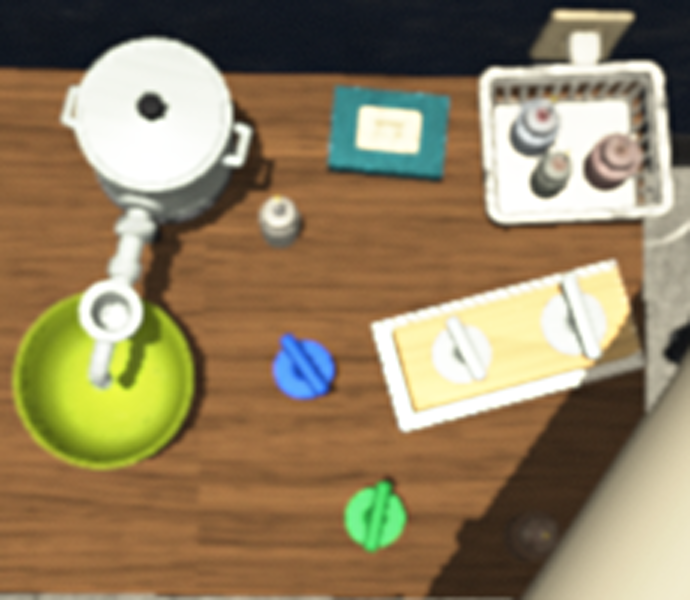

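The steel plug at wrist (145,74) and top (333,217) has the shorter bar, so it's the small one. The big plug is at wrist (243,140). Next: the bar's axis, the tap's rim and the pipe direction.

```bash
cat >> h.py <<'E'
def cloud(n,d,s=None):
    m=viewer.camera_model(n); v,u=np.mgrid[0:420,0:560]
    P=np.stack([(u-m['cx'])/m['fx']*d,(v-m['cy'])/m['fy']*d,d,np.ones_like(d)],-1)
    if n=='wrist':
        s=s or r.sense(); T=np.eye(4);T[:3,:3]=R.from_rotvec(s['ee_rot']).as_matrix();T[:3,3]=s['ee_pos'];T=T@m['mount']
    else: T=m['world_from_camera']
    W=(P@T.T)[...,:3]; W[d<=0]=np.nan; return W
def bar(W,c,rad=.045,zmin=.074,zmax=.095):
    m=(np.hypot(W[...,0]-c[0],W[...,1]-c[1])<rad)&(W[...,2]>zmin)&(W[...,2]<zmax)
    p=W[m]; q=p[:,:2].astype(np.float32); rect=cv2.minAreaRect(q)
    mu=q.mean(0); e,v=np.linalg.eigh(np.cov((q-mu).T)); a=v[:,1]
    return len(q),np.round(rect[0],4),np.round(rect[1],4),round(rect[2],1),'pca',mu.round(4),round(np.degrees(np.arctan2(a[1],a[0])),1),'z',np.percentile(p[:,2],[5,50,95,99]).round(4)
E
python3 - <<'E'
from h import *
for n,c in [('wrist',(.472,-.232)),('wrist',(.499,-.324)),('top',(.465,-.231)),('side',(.4566,-.2303)),('top',(.5,-.33))]:
    W=cloud(n,np.load(f'pics/{n}0.npz')['d']); print(n,bar(W,c))
for n in ['top','side']:
    W=cloud(n,np.load(f'pics/{n}0.npz')['d'])
    m=(np.hypot(W[...,0]-.49,W[...,1]-.055)<.05)&(W[...,2]>.125)&(W[...,2]<.145)
    p=W[m]; (c,rad)=cv2.minEnclosingCircle(p[:,:2].astype(np.float32)); print(n,len(p),c,rad,p.mean(0),np.percentile(p[:,2],[5,50,95]))
    # pipe points
    m=(W[...,2]>.08)&(W[...,2]<.2)&(np.hypot(W[...,0]-.49,W[...,1]-.055)<.16)
    print(n,W[m].min(0),W[m].max(0))
    v,u=np.nonzero(m); print(u.min(),u.max(),v.min(),v.max())
    # tank
    m=(W[...,2]>.17)&(W[...,2]<.26)&(np.hypot(W[...,0]-.63,W[...,1]-.02)<.12)
    p=W[m]; (c,rad)=cv2.minEnclosingCircle(p[:,:2].astype(np.float32)); print('tank',len(p),c,rad,np.percentile(p[:,2],[5,50,95]))
    m&=W[...,2]>.2
    p=W[m]; (c,rad)=cv2.minEnclosingCircle(p[:,:2].astype(np.float32)); print('tanktop',len(p),c,rad,p.mean(0))
E
```

```text
wrist (1182, array([ 0.4728, -0.231 ]), array([0.056 , 0.0117]), 26.8, 'pca', array([ 0.4739, -0.2318], dtype=float32), np.float64(-152.7), 'z', array([0.0782, 0.0857, 0.0874, 0.088 ]))
wrist (1091, array([ 0.4994, -0.3219]), array([0.0698, 0.0121]), 17.9, 'pca', array([ 0.5006, -0.3219], dtype=float32), np.float64(-162.1), 'z', array([0.0827, 0.0859, 0.0874, 0.0879]))
top (124, array([ 0.4707, -0.2311]), array([0.0551, 0.0118]), 27.8, 'pca', array([ 0.4701, -0.231 ], dtype=float32), np.float64(-152.9), 'z', array([0.0805, 0.0857, 0.0898, 0.0914]))
side (98, array([ 0.4672, -0.2301]), array([0.056, 0.012]), 27.3, 'pca', array([ 0.4627, -0.2325], dtype=float32), np.float64(-152.5), 'z', array([0.0796, 0.0871, 0.0899, 0.091 ]))
top (162, array([ 0.4975, -0.3235]), array([0.0694, 0.0132]), 18.3, 'pca', array([ 0.4967, -0.3227], dtype=float32), np.float64(-162.2), 'z', array([0.0788, 0.0853, 0.0893, 0.0903]))
top 267 (0.49109336733818054, 0.04539664089679718) 0.04533795639872551 [0.49220831 0.0443029  0.1317454 ] [0.12549489 0.13201827 0.13756244]
top [ 0.43204895 -0.10031041  0.0802184 ] [0.64978402 0.08422092 0.19900388]
201 280 128 229
tank 2022 (0.6283663511276245, 0.013432539068162441) 0.05853715538978577 [0.17945993 0.18587875 0.19154009]
tanktop 75 (0.627998948097229, 0.01282549649477005) 0.010947376489639282 [0.62771978 0.01309926 0.2051547 ]
side 233 (0.4875515401363373, 0.04433939605951309) 0.048334259539842606 [0.4878401  0.04497712 0.13212062] [0.12553985 0.13222572 0.13765655]
side [ 0.42941409 -0.10140796  0.08007496] [0.64699233 0.07234305 0.19936724]
215 296 121 208
tank 857 (0.6238269805908203, 0.014668877236545086) 0.05792376026511192 [0.17312129 0.18771237 0.19882849]
tanktop 42 (0.6249130368232727, 0.013290113769471645) 0.011569293215870857 [0.62263179 0.01285127 0.20512239]
```

```bash
cat >> h.py <<'E'
def down(yaw):
    a=np.radians(yaw); x=np.array([np.cos(a),np.sin(a),0]); z=np.array([0,0,-1.]); return np.stack([x,np.cross(z,x),z],1)
def plan(*wps):
    s=r.sense(); R0=R.from_rotvec(s['ee_rot']).as_matrix(); p0=s['ee_pos']
    print('t',round(s['clock'],2),'pos',p0.round(4),'yaw',round(np.degrees(np.arctan2(R0[1,0],R0[0,0])),2),'tilt',R0[:,2].round(4),'F',s['contact_force'].round(2),'M',s['ft_torque'].round(3),'grip',round(s['grip_width']*85.4,1),'q',s['joint_positions'].round(2))
    for p,yaw in wps:
        print((R0.T@(np.array(p)-p0)/.06).round(3),(R.from_matrix(R0.T@down(yaw)).as_rotvec()/np.radians(8)).round(3))
E
python3 - <<'E'
from h import *
plan(((.472,-.231,.16),27),((.472,-.231,.061),27))
E
```

```text
t 1.2 pos [ 0.4899 -0.3881  0.2313] yaw 51.61 tilt [-0.  0. -1.] F [-0.56  0.21  0.58] M [ 0.015  0.014 -0.009] grip 85.3 q [ 0.61  0.38  0.02  1.37 -0.01  1.39 -0.05]
[ 1.867 -1.859  1.188] [-0.     0.     3.077]
[ 1.867 -1.859  2.838] [-0.     0.     3.077]
```

Call:
jog_arm --pt "0.6 -0.6 0.3 0 0 1 50" --pt "1.2 -1.2 0.7 0 0 2 50" --pt "1.7 -1.7 1.1 0 0 3.08 50" --pt "1.87 -1.86 1.19 0 0 3.08 50" --pt "1.87 -1.86 1.19 0 0 3.08 50" --pt "1.87 -1.86 1.19 0 0 3.08 50" --newtons 80

```text
clock: 1.95
ee_pos: [0.4725, -0.2328, 0.1609]
ee_rot: [3.054, 0.731, 0.002]
contact_force: [-0.5, -0.8, -0.5]
grip_width: 0.584
```

Run:
```python
from h import *
plan(((.472,-.231,.061),27))
im,d=snap('wrist','w1')
W=cloud('wrist',d); print(bar(W,(.472,-.231)))
im,d=snap('top','t1');im,d=snap('side','s1')
```

```text
t 1.95 pos [ 0.4725 -0.2328  0.1609] yaw 26.93 tilt [ 0.0015 -0.0013 -1.    ] F [-0.48 -0.76 -0.53] M [-0.033  0.019  0.048] grip 49.9 q [ 0.4   0.22 -0.    1.74  0.    1.18 -0.7 ]
[ 0.005 -0.034  1.664] [ 0.013 -0.005 -0.009]
(1209, array([ 0.4722, -0.2294]), array([0.0549, 0.0117]), 27.0, 'pca', array([ 0.4738, -0.2288], dtype=float32), np.float64(-152.7), 'z', array([0.0819, 0.0849, 0.0863, 0.0869]))
```

View pics/w1.png

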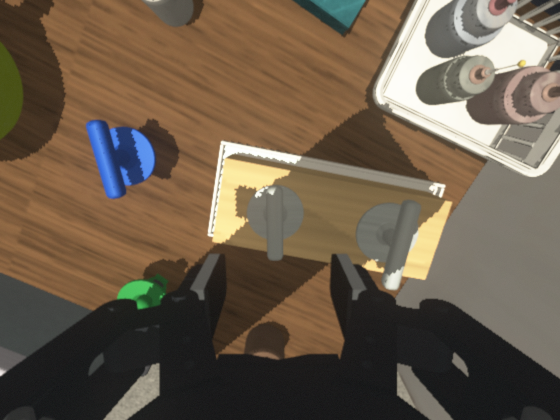

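The wrist view shows the small steel plug's bar at (275,222), centred between the fingers (222 and 332), with the big plug at (400,245). Descending to grip it.

Call:
jog_arm --pt "0 -0.03 0.5 0 0 0 50" --pt "0 -0.04 1.0 0 0 0 50" --pt "0 -0.04 1.4 0 0 0 50" --pt "0 -0.04 1.66 0 0 0 50" --pt "0 -0.04 1.66 0 0 0 50" --pt "0 -0.04 1.66 0 0 0 30" --pt "0 -0.04 1.66 0 0 0 5" --pt "0 -0.04 1.66 0 0 0 5" --pt "0 -0.04 1.66 0 0 0 5" --pt "0 -0.04 1.66 0 0 0 5" --newtons 80

```text
clock: 3.35
ee_pos: [0.4719, -0.2291, 0.0615]
ee_rot: [3.054, 0.732, 0.003]
contact_force: [-0.6, 0.1, 6.5]
grip_width: 0.122
```

Run:
```python
from h import *
plan(((.472,-.231,.061),27))
```

```text
t 3.35 pos [ 0.4719 -0.2291  0.0615] yaw 26.97 tilt [ 2.1e-03 -8.0e-04 -1.0e+00] F [-0.57  0.1   6.46] M [ 0.039  0.189 -0.059] grip 10.4 q [ 0.4   0.32 -0.01  1.86  0.    0.96 -0.71]
[-0.012  0.03   0.009] [ 0.012 -0.011 -0.004]
```

Run:
```python
from h import *
plan(((.472,-.229,.22),27),((.475,-.022,.22),77))
```

```text
t 3.35 pos [ 0.4719 -0.2291  0.0615] yaw 26.97 tilt [ 2.1e-03 -8.0e-04 -1.0e+00] F [-0.57  0.1   6.46] M [ 0.039  0.189 -0.059] grip 10.4 q [ 0.4   0.32 -0.01  1.86  0.    0.96 -0.71]
[ 0.007  0.005 -2.641] [ 0.012 -0.011 -0.004]
[ 1.616 -3.048 -2.644] [ 1.600e-02 -5.000e-03 -6.254e+00]
```

Call:
jog_arm --pt "0 0 -0.2 0 0 0 5" --pt "0 0 -0.6 0 0 0 5" --pt "0 0 -1.2 0 0 0 5" --pt "0 0 -1.9 0 0 0 5" --pt "0 0 -2.5 0 0 0 5" --pt "0.15 -0.3 -2.64 0 0 -0.7 5" --pt "0.5 -0.9 -2.64 0 0 -1.8 5" --pt "0.85 -1.6 -2.64 0 0 -3 5" --pt "1.2 -2.3 -2.64 0 0 -4.2 5" --pt "1.5 -2.8 -2.64 0 0 -5.4 5" --pt "1.6 -3.03 -2.64 0 0 -6.2 5" --pt "1.62 -3.05 -2.64 0 0 -6.25 5"

```text
clock: 4.85
ee_pos: [0.4743, -0.0203, 0.219]
ee_rot: [-2.457, -1.958, 0.0]
contact_force: [-0.5, 0.3, -3.0]
grip_width: 0.125
```

Call:
jog_arm --pt "0 0 0 0 0 0 5" --pt "0 0 0 0 0 0 5"

```text
clock: 5.1
ee_pos: [0.4745, -0.0227, 0.2187]
ee_rot: [-2.462, -1.951, 0.0]
contact_force: [0.4, 0.7, -2.7]
grip_width: 0.123
```

Run:
```python
from h import *
plan(((.475,-.022,.22),77))
im,d=snap('wrist','w2')
snap('side','s2');snap('top','t2')
im=im.copy()
cv2.imwrite('pics/w2c.png',cv2.resize(im[70:190,210:350],None,fx=5,fy=5,interpolation=cv2.INTER_CUBIC)[:,:,::-1])
```

```text
t 5.1 pos [ 0.4745 -0.0227  0.2187] yaw 76.78 tilt [-2.e-04 -2.e-04 -1.e+00] F [ 0.43  0.7  -2.72] M [ 0.003 -0.042 -0.02 ] grip 10.5 q [ 0.2   0.08 -0.23  1.78  0.02  1.29 -0.27]
[ 0.013  0.005 -0.022] [-0.001  0.002 -0.027]
```

View pics/w2.png

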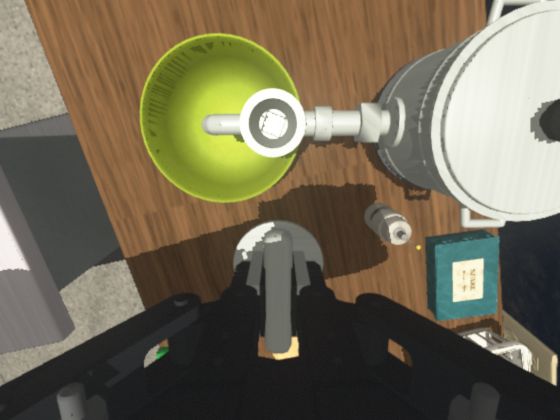

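View pics/w2c.png

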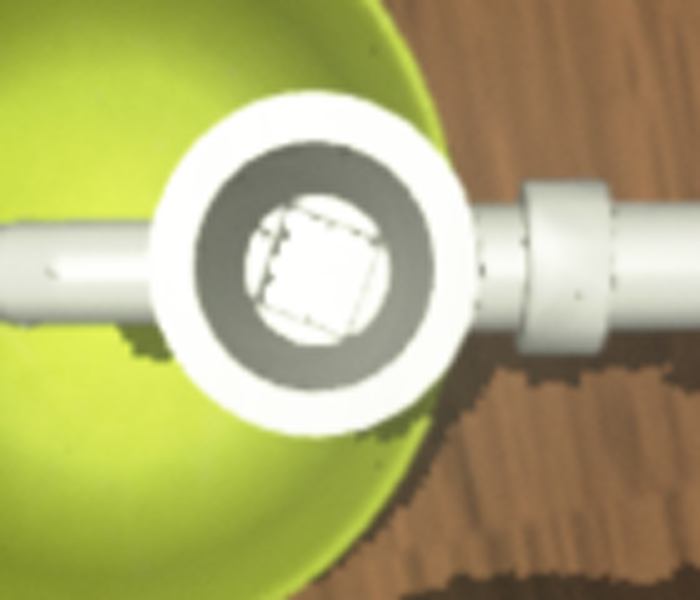

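Run:
```python
from h import *
z=np.load('pics/w2.npz'); im,d=z['im'],z['d']
s=r.sense()
W=cloud('wrist',d,s)
# rim from depth
m=(np.hypot(W[...,0]-.49,W[...,1]-.045)<.04)&(abs(W[...,2]-.135)<.004)
p=W[m];q=p[:,:2].astype(np.float32); print('rim depth',len(q),cv2.minEnclosingCircle(q),p.mean(0),np.percentile(p[:,2],[5,50,95]))
# algebraic: ring inner & outer by radial
v,u=np.nonzero(m); print(u.min(),u.max(),v.min(),v.max())
cen,rad=cv2.minEnclosingCircle(np.stack([u,v],1).astype(np.float32)); print(cen,rad)
# ray to plane z=.135
mm=viewer.camera_model('wrist');T=np.eye(4);T[:3,:3]=R.from_rotvec(s['ee_rot']).as_matrix();T[:3,3]=s['ee_pos'];T=T@mm['mount']
def ray(uv,zz):
    dr=T[:3,:3]@np.array([(uv[0]-mm['cx'])/mm['fx'],(uv[1]-mm['cy'])/mm['fy'],1]); o=T[:3,3]; return o+dr*(zz-o[2])/dr[2]
# image ellipse of dark annulus / white ring
g=cv2.cvtColor(im,cv2.COLOR_RGB2GRAY)
mask=m.astype(np.uint8)*255
cs,_=cv2.findContours(mask,cv2.RETR_CCOMP,cv2.CHAIN_APPROX_NONE)
for c in cs:
    if len(c)>20: e=cv2.fitEllipse(c); print('ell',e,ray(e[0],.135).round(4))
for k in spotter.tip_of('wrist','tap_rim')[:2]: print(k['uv'],k['p'],ray(k['uv'],.135))
for k in spotter.tip_of('wrist','tap_washer')[:2]: print('w',k['uv'],k['p'],ray(k['uv'],.1025))
# pipe angle: points z .09-.13 along
m=(W[...,2]>.085)&(W[...,2]<.125)&(np.hypot(W[...,0]-.49,W[...,1]-.045)<.08)&(np.hypot(W[...,0]-.49,W[...,1]-.045)>.03)
# bar in hand
bz=s['ee_pos'][2]+.0187
Tt=R.from_rotvec(s['ee_rot']).as_matrix()
L=(W-s['ee_pos'])@Tt
m=(abs(L[...,1])<.012)&(abs(L[...,0])<.05)&(L[...,2]<0)&(L[...,2]>-.04)
p=L[m]; print('bar in tool',len(p)); 
if len(p): print(cv2.minAreaRect(p[:,:2].astype(np.float32)),p.min(0),p.max(0))
v,u=np.nonzero(m); print(u.min(),u.max(),v.min(),v.max())
cv2.imwrite('pics/w2d.png',cv2.resize(im[200:370,200:360],None,fx=4,fy=3.5)[:,:,::-1])
# tank + tap from top, excluding >
for n in ['t2']:
    Wt=cloud('top',np.load('pics/t2.npz')['d'])
    m=(np.hypot(Wt[...,0]-.49,Wt[...,1]-.045)<.033)&(abs(Wt[...,2]-.135)<.005)
    p=Wt[m]; print('top',cv2.minEnclosingCircle(p[:,:2].astype(np.float32)),p.mean(0))
Ws=cloud('side',np.load('pics/s2.npz')['d'])
m=(np.hypot(Ws[...,0]-.49,Ws[...,1]-.045)<.033)&(abs(Ws[...,2]-.135)<.005)
p=Ws[m]; print('side',cv2.minEnclosingCircle(p[:,:2].astype(np.float32)),p.mean(0))
```

```text
rim depth 1732 ((0.4882962703704834, 0.047497741878032684), 0.022580118849873543) [0.48835962 0.04828464 0.13361932] [0.13203055 0.13368175 0.13482758]
240 304 89 156
(272.1807861328125, 122.75436401367188) 34.01239013671875
ell ((272.0399475097656, 122.7627182006836), (64.51786804199219, 67.24483489990234), 175.82928466796875) [0.4884 0.0481 0.135 ]
ell ((272.0726013183594, 123.35371398925781), (47.393978118896484, 49.34989547729492), 171.57281494140625) [0.4883 0.0477 0.135 ]
[270.4, 123.9] 0.97 [0.48709383 0.04760397 0.135     ]
w [273.4, 124.0] 0.78 [0.48876029 0.04752978 0.1025    ]
bar in tool 5004
((0.00035922229290008545, -0.0016353009268641472), (0.05552711337804794, 0.023907730355858803), 7.269609451293945) [-0.02824482 -0.01198255 -0.03994563] [ 0.02773077  0.01196444 -0.00077493]
241 308 229 353
top ((0.0, 0.0), 0.0) [nan nan nan]
side ((0.4913260042667389, 0.04199623316526413), 0.03137989342212677) [0.48632121 0.04566664 0.13489802]<stdin>:38: RuntimeWarning: Mean of empty slice.
  ret = um.true_divide(
```

View pics/w2d.png

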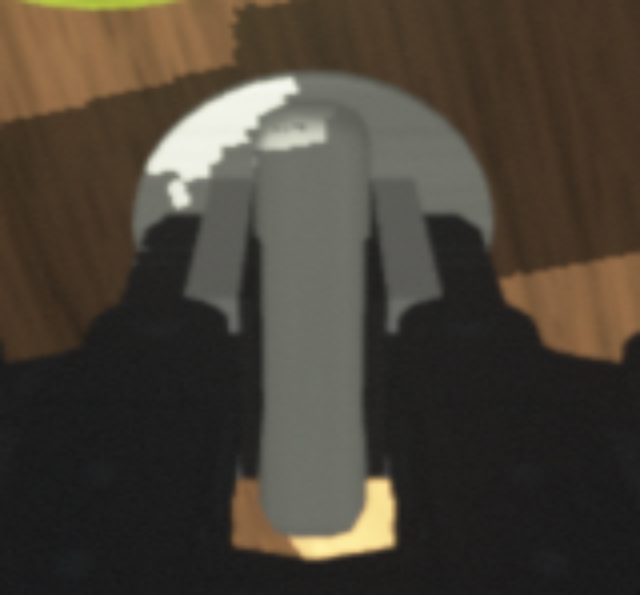

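View pics/s2.png

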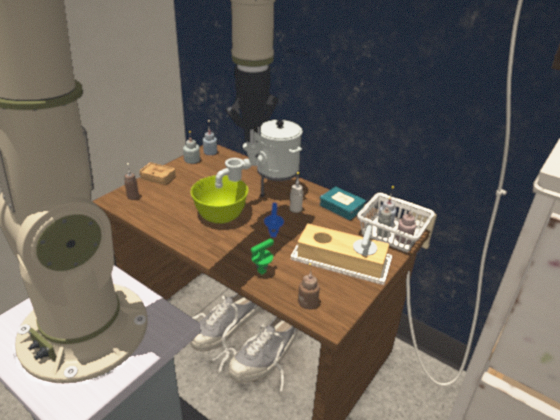

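Run:
```python
from h import *
z=np.load('pics/w2.npz'); im,d=z['im'],z['d']
g=im[105:142,254:292].astype(int); print(g.min(),g.max())
x=np.clip((g.astype(float)-150)/(255-150),0,1)**2*255
cv2.imwrite('pics/w2e.png',cv2.resize(x.astype(np.uint8),None,fx=15,fy=15,interpolation=cv2.INTER_CUBIC)[:,:,::-1])
W=cloud('wrist',d)[105:142,254:292,2]
q=np.nan_to_num(W,nan=0); 
print(np.histogram(q,bins=[-.01,.0,.03,.06,.08,.095,.1,.105,.12,.14]))
qq=np.clip(q/.14,0,1)*255
cv2.imwrite('pics/w2f.png',cv2.resize(qq.astype(np.uint8),None,fx=15,fy=15,interpolation=cv2.INTER_NEAREST))
m=((q<.09)).astype(np.uint8)
cs,_=cv2.findContours(m,cv2.RETR_EXTERNAL,cv2.CHAIN_APPROX_NONE)
for c in cs:
    if len(c)>10: print(cv2.minAreaRect(c),cv2.contourArea(c))
plan(((.4884,.0478,.2187),57),((.4884,.0478,.199),57))
```

```text
91 255
(array([  0,   4,   0,   0,  54, 334, 267, 465, 282]), array([-0.01 ,  0.   ,  0.03 ,  0.06 ,  0.08 ,  0.095,  0.1  ,  0.105,
        0.12 ,  0.14 ]))
t 5.35 pos [ 0.4746 -0.0219  0.2187] yaw 76.91 tilt [-1.e-04  1.e-04 -1.e+00] F [ 0.23  0.1  -1.98] M [ 0.043 -0.043 -0.05 ] grip 10.5 q [ 0.2   0.08 -0.23  1.78  0.02  1.29 -0.27]
[ 1.183 -0.039 -0.   ] [-1.000e-03  0.000e+00  2.489e+00]
[ 1.183 -0.039  0.328] [-1.000e-03  0.000e+00  2.489e+00]
```

View pics/w2e.png

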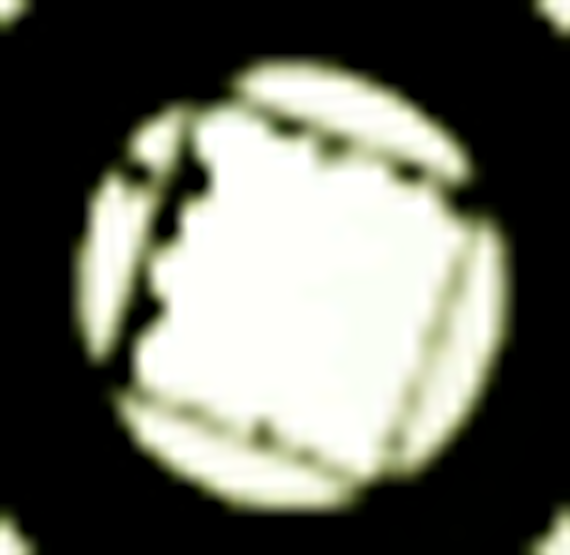

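View pics/w2f.png

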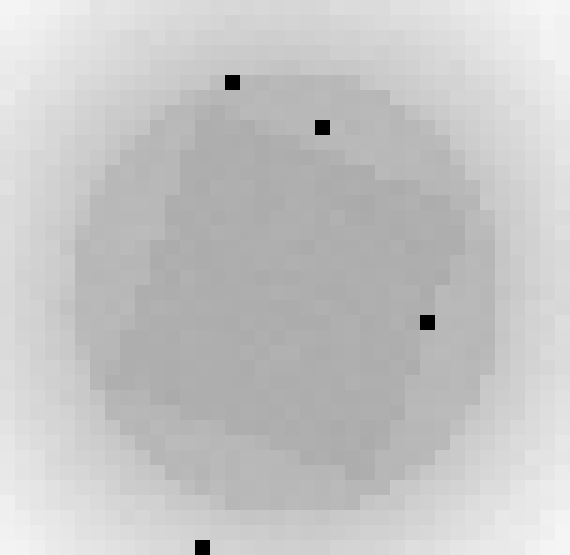

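The close crop shows the washer's square hole about 20° clockwise of the pipe, which runs horizontally at row 123. The tail should therefore drop in with the bar at world yaw ≈57°.

Call:
jog_arm --pt "0.2 0 0 0 0 0.5 5" --pt "0.6 -0.02 0 0 0 1.3 5" --pt "1.0 -0.03 0 0 0 2.1 5" --pt "1.18 -0.04 0 0 0 2.49 5" --pt "1.18 -0.04 0.15 0 0 2.49 5" --pt "1.18 -0.04 0.3 0 0 2.49 5" --pt "1.18 -0.04 0.3 0 0 2.49 5" --pt "1.18 -0.04 0.3 0 0 2.49 5"

```text
clock: 6.35
ee_pos: [0.4882, 0.0475, 0.2007]
ee_rot: [-2.76, -1.5, 0.0]
contact_force: [0.3, -0.3, -2.9]
grip_width: 0.123
```

Run:
```python
from h import *
plan(((.4884,.0478,.161),57))
im,d=snap('side','s3'); cv2.imwrite('pics/s3c.png',cv2.resize(im[110:230,180:330],None,fx=5,fy=5,interpolation=cv2.INTER_CUBIC)[:,:,::-1])
for i in range(4): print(r.sense()['contact_force'])
```

```text
t 6.35 pos [0.4882 0.0475 0.2007] yaw 57.03 tilt [-2.e-04 -0.e+00 -1.e+00] F [ 0.27 -0.35 -2.88] M [0.024 0.032 0.025] grip 10.5 q [ 0.1   0.13 -0.28  1.77  0.04  1.26 -0.77]
[ 0.006 -0.     0.661] [-0.001  0.001  0.003]
[ 0.3688039  -0.72859879 -1.91155553]
[ 0.3688039  -0.72859879 -1.91155553]
[ 0.3688039  -0.72859879 -1.91155553]
[ 0.3688039  -0.72859879 -1.91155553]
```

View pics/s3c.png

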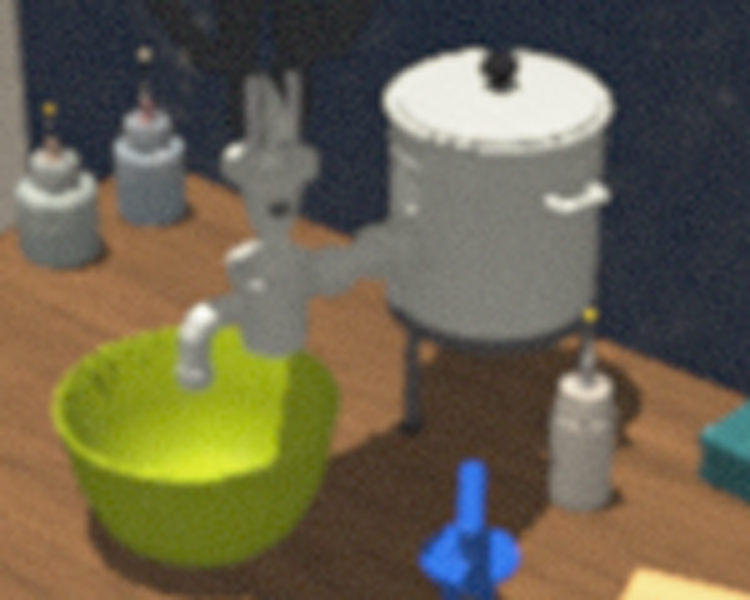

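Call:
jog_arm --pt "0 0 0.03 0 0 0 5" --pt "0 0 0.06 0 0 0 5" --pt "0 0 0.09 0 0 0 5" --pt "0 0 0.12 0 0 0 5" --pt "0 0 0.15 0 0 0 5" --pt "0 0 0.18 0 0 0 5" --pt "0 0 0.21 0 0 0 5" --pt "0 0 0.24 0 0 0 5" --pt "0 0 0.27 0 0 0 5" --pt "0 0 0.3 0 0 0 5" --pt "0 0 0.33 0 0 0 5" --pt "0 0 0.35 0 0 0 5"

```text
clock: 7.9
ee_pos: [0.4882, 0.048, 0.1796]
ee_rot: [-2.76, -1.5, 0.0]
contact_force: [-0.8, -0.6, -2.7]
grip_width: 0.123
```

Call:
jog_arm --pt "0 0 0.03 0 0 0 5" --pt "0 0 0.06 0 0 0 5" --pt "0 0 0.09 0 0 0 5" --pt "0 0 0.12 0 0 0 5" --pt "0 0 0.15 0 0 0 5" --pt "0 0 0.18 0 0 0 5" --pt "0 0 0.21 0 0 0 5" --pt "0 0 0.24 0 0 0 5" --pt "0 0 0.27 0 0 0 5" --pt "0 0 0.29 0 0 0 5" --pt "0 0 0.3 0 0 0 5"

```text
clock: 9.28
ee_pos: [0.4882, 0.048, 0.1616]
ee_rot: [-2.76, -1.5, 0.0]
contact_force: [0.5, 0.3, -2.2]
grip_width: 0.118
```

Run:
```python
from h import *
plan(((.4884,.0478,.1565),57))
```

```text
t 9.28 pos [0.4882 0.048  0.1616] yaw 57.06 tilt [-1.e-04  1.e-04 -1.e+00] F [ 0.47  0.3  -2.23] M [ 0.029 -0.018 -0.005] grip 10.1 q [ 0.09  0.16 -0.28  1.82  0.05  1.17 -0.78]
[-0.001  0.005  0.085] [-0.001  0.     0.007]
```

Call:
jog_arm --pt "0 0 0.02 0 0 0 5" --pt "0 0 0.04 0 0 0 5" --pt "0 0 0.06 0 0 0 5"

```text
clock: 9.65
ee_pos: [0.4883, 0.048, 0.158]
ee_rot: [-2.76, -1.5, -0.0]
contact_force: [0.1, -0.0, -2.2]
grip_width: 0.122
```

Call:
jog_arm --pt "0 0 0.02 0 0 0 5"

```text
clock: 9.78
ee_pos: [0.4882, 0.048, 0.1569]
ee_rot: [-2.76, -1.5, -0.0]
contact_force: [-0.2, 1.0, -2.5]
grip_width: 0.125
```

Call:
jog_arm --pt "0 0 0.02 0 0 0 5"

```text
clock: 9.9
ee_pos: [0.4882, 0.048, 0.1556]
ee_rot: [-2.76, -1.5, -0.0]
contact_force: [-0.3, 0.2, -2.6]
grip_width: 0.125
```

Call:
jog_arm --pt "0 0 0.02 0 0 0 5"

```text
clock: 10.02
ee_pos: [0.4882, 0.048, 0.1544]
ee_rot: [-2.76, -1.5, 0.0]
contact_force: [-0.3, 0.8, -2.2]
grip_width: 0.124
```

Call:
jog_arm --pt "0 0 0.015 0 0 0 5"

```text
clock: 10.15
ee_pos: [0.4882, 0.048, 0.1535]
ee_rot: [-2.76, -1.5, 0.0]
contact_force: [0.1, 0.1, -2.2]
grip_width: 0.123
```

Call:
jog_arm --pt "0 0 0.015 0 0 0 5"

```text
clock: 10.28
ee_pos: [0.4882, 0.0479, 0.1526]
ee_rot: [-2.76, -1.5, 0.0]
contact_force: [-0.7, -0.7, -2.0]
grip_width: 0.123
```

Call:
jog_arm --pt "0 0 0.01 0 0 0 5"

```text
clock: 10.4
ee_pos: [0.4881, 0.0478, 0.152]
ee_rot: [-2.76, -1.5, 0.001]
contact_force: [-0.9, -2.2, -1.5]
grip_width: 0.125
```

Call:
jog_arm --pt "-0.005 0.001 0.005 0 0 0 5"

```text
clock: 10.52
ee_pos: [0.488, 0.0476, 0.1517]
ee_rot: [-2.76, -1.5, 0.0]
contact_force: [-0.7, -0.5, -2.6]
grip_width: 0.128
```

Call:
jog_arm --pt "0 0 0.007 0 0 0 5"

```text
clock: 10.65
ee_pos: [0.488, 0.0476, 0.1514]
ee_rot: [-2.76, -1.5, 0.0]
contact_force: [-2.1, -1.1, -1.0]
grip_width: 0.122
```

Run:
```python
from h import *
plan()
im,d=snap('side','s4'); cv2.imwrite('pics/s4c.png',cv2.resize(im[110:230,180:330],None,fx=5,fy=5,interpolation=cv2.INTER_CUBIC)[:,:,::-1])
```

```text
t 10.65 pos [0.488  0.0476 0.1514] yaw 57.05 tilt [-2.e-04 -0.e+00 -1.e+00] F [-2.05 -1.07 -0.99] M [-0.302  0.372  0.013] grip 10.4 q [ 0.09  0.17 -0.28  1.83  0.05  1.15 -0.78]
```

View pics/s4c.png

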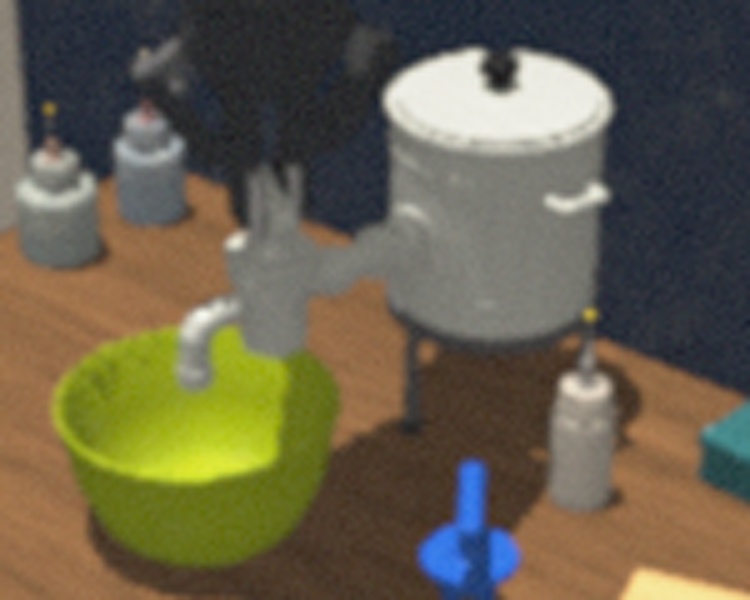

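Call:
jog_arm --pt "-0.004 -0.002 0.004 0 0 0 5"

```text
clock: 10.82
ee_pos: [0.488, 0.0476, 0.1513]
ee_rot: [2.76, 1.5, 0.0]
contact_force: [-1.3, -1.6, 0.0]
grip_width: 0.123
```

Call:
jog_arm --pt "0 0 0.005 0 0 0 5"

```text
clock: 10.95
ee_pos: [0.488, 0.0476, 0.1512]
ee_rot: [2.76, 1.5, 0.001]
contact_force: [-2.5, -0.9, 3.0]
grip_width: 0.122
```

Call:
jog_arm --pt "-0.004 -0.003 0.004 0 0 0 5"

```text
clock: 11.08
ee_pos: [0.488, 0.0476, 0.1511]
ee_rot: [2.76, 1.5, 0.002]
contact_force: [-1.7, -0.4, 4.5]
grip_width: 0.126
```

Call:
jog_arm --pt "0 0 0.003 0 0 0 5"

```text
clock: 11.2
ee_pos: [0.4881, 0.0476, 0.1511]
ee_rot: [2.76, 1.5, 0.002]
contact_force: [-3.7, -1.1, 7.4]
grip_width: 0.125
```

Call:
jog_arm --pt "-0.003 -0.004 0.001 0 0 0 5"

```text
clock: 11.32
ee_pos: [0.488, 0.0476, 0.1511]
ee_rot: [2.76, 1.5, 0.003]
contact_force: [-0.0, -1.5, 5.0]
grip_width: 0.129
```

Call:
jog_arm --pt "0 0 0.001 0 0 0 5" --pt "0 0 0.001 0 0 0 5"

```text
clock: 11.58
ee_pos: [0.488, 0.0476, 0.1511]
ee_rot: [2.76, 1.5, 0.003]
contact_force: [-1.1, -0.5, 6.1]
grip_width: 0.121
```

Run:
```python
from h import *
plan()
```

```text
t 11.57 pos [0.488  0.0476 0.1511] yaw 57.05 tilt [ 1.8e-03  3.0e-04 -1.0e+00] F [-1.09 -0.5   6.06] M [-0.19   0.447 -0.041] grip 10.3 q [ 0.09  0.17 -0.28  1.84  0.05  1.14 -0.78]
```

Call:
jog_arm --pt "0 0 0.003 0 0 0 5" --pt "0 0 0.003 0 0 0 5"

```text
clock: 11.82
ee_pos: [0.488, 0.0476, 0.1511]
ee_rot: [2.76, 1.5, 0.003]
contact_force: [-2.8, -1.9, 6.7]
grip_width: 0.121
```

Call:
jog_arm --pt "0 0 0.001 0 0 0 5"

```text
clock: 11.95
ee_pos: [0.4881, 0.0476, 0.1511]
ee_rot: [2.76, 1.5, 0.003]
contact_force: [-2.7, -1.5, 8.1]
grip_width: 0.125
```

Call:
jog_arm --pt "0 0 0 0 0 0 5" --pt "0 0 0 0 0 0 5"

```text
clock: 12.2
ee_pos: [0.4881, 0.0476, 0.1511]
ee_rot: [2.76, 1.5, 0.003]
contact_force: [-3.3, -0.5, 8.3]
grip_width: 0.127
```

Call:
jog_arm --pt "-0.002 -0.002 0.002 0 0 0 5" --pt "-0.002 -0.002 0.002 0 0 0 5"

```text
clock: 12.45
ee_pos: [0.488, 0.0476, 0.1511]
ee_rot: [2.759, 1.5, 0.003]
contact_force: [-2.8, -1.1, 7.7]
grip_width: 0.128
```

Call:
jog_arm --pt "0 0 0.001 0 0 0 5"

```text
clock: 12.58
ee_pos: [0.4881, 0.0476, 0.1511]
ee_rot: [2.759, 1.5, 0.004]
contact_force: [-1.2, -1.4, 9.4]
grip_width: 0.118
```

Call:
jog_arm --pt "0 0 0 0 0 0 5" --pt "0 0 -0.005 0 0 0 5" --pt "0 0 -0.01 0 0 0 5"

```text
clock: 12.95
ee_pos: [0.488, 0.0476, 0.1511]
ee_rot: [2.76, 1.5, 0.003]
contact_force: [0.2, -0.2, 3.3]
grip_width: 0.124
```

Run:
```python
from h import *
z=np.load('pics/w2.npz'); im,d=z['im'],z['d']
s=dict(ee_pos=np.array([.4745,-.0225,.2187]),ee_rot=np.array([-2.462,-1.951,0]))
W=cloud('wrist',d,s)
a=np.radians(-13.2);e=np.array([np.cos(a),np.sin(a)]);n=np.array([-e[1],e[0]])
c=np.array([.488,.0478]); D=W[...,:2]-c; L=D@e;N=D@n
# per-slice edges of pipe at 0.028<L<.085
for lo,hi in [(.028,.085),(-.055,-.028)]:
    xs=[];ys=[]
    for l in np.arange(lo,hi,.003):
        m=(L>l)&(L<l+.003)&(abs(N)<.03)&(W[...,2]>.085)&(W[...,2]<.16)
        if m.sum()>5:
            nn=N[m]; xs.append(l+.0015); ys.append((nn.min()+nn.max())/2)
    print(np.round(xs,4),np.round(np.array(ys)*1e3,1)); 
    if len(xs)>3:print('fit',np.degrees(np.polyfit(xs,ys,1)[0]),np.median(ys))
# tank circle in w2: top rim
m=(W[...,2]>.19)&(L>.07)&(L<.25)
p=W[m]; print(len(p),cv2.minEnclosingCircle(p[:,:2].astype(np.float32)))
plan()
```

```text
[0.0295 0.0325 0.0355 0.0385 0.0415 0.0445 0.0475 0.0505 0.0535 0.0565
 0.0595 0.0625 0.0655 0.0685 0.0715 0.0745 0.0775 0.0805 0.0835 0.0865] [ 0.4  0.4  0.4  0.4 -0.1  0.4  0.4  0.4  0.4  0.3  0.3  0.3  0.2  0.2
  0.5  0.5  0.3  0.3 -1.1  0.8]
fit -0.2261896674540767 0.0003669936157453678
[-0.0535 -0.0505 -0.0475 -0.0445 -0.0415 -0.0385 -0.0355 -0.0325 -0.0295] [-0.5 -1.5 -1.1 -0.6 -0.6 -0.2 -0.2 -0.2 -0.3]
fit 2.138710673805097 -0.0004935001090600158
614 ((0.6258458495140076, 0.010828154161572456), 0.01565934531390667)
t 12.95 pos [0.488  0.0476 0.1511] yaw 57.05 tilt [ 2.e-03  4.e-04 -1.e+00] F [ 0.19 -0.16  3.35] M [-0.091 -0.09  -0.026] grip 10.6 q [ 0.09  0.17 -0.28  1.84  0.05  1.14 -0.78]
```

Call:
jog_arm --pt "0 0 0 0 0 0.3 5" --pt "0 0 0 0 0 0.7 5" --pt "0 0 0 0 0 1.1 5" --pt "0 0 0 0 0 1.5 5"

```text
clock: 13.45
ee_pos: [0.4883, 0.0473, 0.1512]
ee_rot: [2.902, 1.201, 0.004]
contact_force: [2.2, -1.8, 4.0]
grip_width: 0.125
```

Run:
```python
from h import *
plan()
```

```text
t 13.45 pos [0.4883 0.0473 0.1512] yaw 44.95 tilt [ 0.0026  0.     -1.    ] F [ 2.18 -1.84  3.99] M [-0.317 -0.264  0.154] grip 10.6 q [ 0.08  0.16 -0.26  1.84  0.05  1.14 -0.99]
```

Call:
jog_arm --pt "0 0.005 0 0 0 0.1 5" --pt "0 0.008 0 0 0 0.5 5" --pt "0 0.01 0 0 0 0.9 5" --pt "0 0.012 0 0 0 1.3 5"

```text
clock: 13.95
ee_pos: [0.4886, 0.047, 0.1511]
ee_rot: [2.999, 0.934, 0.003]
contact_force: [1.2, -0.3, 6.5]
grip_width: 0.123
```

Run:
```python
from h import *
plan()
```

```text
t 13.95 pos [0.4886 0.047  0.1511] yaw 34.61 tilt [ 2.1e-03  2.0e-04 -1.0e+00] F [ 1.17 -0.34  6.49] M [-0.213 -0.232  0.248] grip 10.5 q [ 0.06  0.16 -0.25  1.84  0.04  1.14 -1.17]
```

Call:
jog_arm --pt "0 0.003 -0.003 0 0 0.3 5" --pt "0 0.006 -0.004 0 0 0.7 5" --pt "0 0.008 -0.004 0 0 1.1 5" --pt "-0.001 0.01 -0.004 0 0 1.5 5"

```text
clock: 14.45
ee_pos: [0.4888, 0.0466, 0.1512]
ee_rot: [3.081, 0.616, 0.003]
contact_force: [1.3, -1.4, 3.3]
grip_width: 0.12
```

Run:
```python
from h import *
plan()
```

```text
t 14.45 pos [0.4888 0.0466 0.1512] yaw 22.62 tilt [ 1.9e-03  3.0e-04 -1.0e+00] F [ 1.33 -1.38  3.35] M [-0.159 -0.353  0.208] grip 10.2 q [ 0.05  0.16 -0.23  1.84  0.04  1.14 -1.37]
```

Call:
jog_arm --pt "0 0.003 0.001 0 0 0.3 5" --pt "0 0.006 0.001 0 0 0.7 5" --pt "0 0.009 0.001 0 0 1.1 5" --pt "0 0.012 0.001 0 0 1.5 5"

```text
clock: 14.95
ee_pos: [0.4889, 0.0461, 0.1511]
ee_rot: [-3.128, -0.291, -0.003]
contact_force: [0.9, 0.2, 4.8]
grip_width: 0.125
```

Run:
```python
from h import *
plan()
```

```text
t 14.95 pos [0.4889 0.0461 0.1511] yaw 10.63 tilt [ 1.6e-03  5.0e-04 -1.0e+00] F [0.92 0.16 4.79] M [-0.001 -0.23   0.155] grip 10.7 q [ 0.03  0.16 -0.21  1.84  0.04  1.14 -1.58]
```

Call:
jog_arm --pt "0 0.002 -0.001 0 0 0.3 5" --pt "0 0.004 -0.001 0 0 0.7 5" --pt "0 0.006 -0.001 0 0 1.1 5" --pt "0 0.008 -0.001 0 0 1.5 5"

```text
clock: 15.45
ee_pos: [0.489, 0.0457, 0.1512]
ee_rot: [-3.141, 0.037, -0.002]
contact_force: [1.3, 0.1, 4.1]
grip_width: 0.125
```

Call:
jog_arm --pt "0 0.003 0 0 0 0.4 5" --pt "0 0.006 0 0 0 0.8 5" --pt "0 0.008 0 0 0 1.2 5" --pt "0 0.01 0 0 0 1.52 5" --pt "0 0.01 0 0 0 1.52 5"

```text
clock: 16.08
ee_pos: [0.4889, 0.0451, 0.1512]
ee_rot: [-3.119, 0.367, -0.002]
contact_force: [1.7, -0.4, 5.0]
grip_width: 0.118
```

Run:
```python
from h import *
plan()
im,d=snap('wrist','w5')
snap('side','s5')
```

```text
t 16.07 pos [0.4889 0.0451 0.1512] yaw -13.43 tilt [ 1.5e-03  7.0e-04 -1.0e+00] F [ 1.74 -0.44  5.03] M [ 0.192 -0.362 -0.015] grip 10.1 q [ 0.    0.16 -0.17  1.84  0.03  1.14 -1.99]
```

View pics/w5.png

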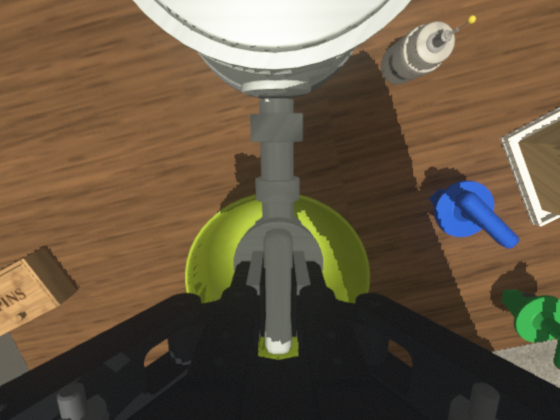

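The wrist view shows the bar (col 278) in line with the pipe (col 276), seat height unchanged at TCP z 0.151. Now swinging back to shut.

Call:
jog_arm --pt "0 -0.001 -0.001 0 0 -0.3 5" --pt "0 -0.004 -0.001 0 0 -0.7 5" --pt "0 -0.007 -0.001 0 0 -1.1 5" --pt "-0.001 -0.009 -0.001 0 0 -1.5 5" --pt "-0.001 -0.011 -0.001 0 0 -1.9 5"

```text
clock: 16.8
ee_pos: [0.4889, 0.0457, 0.1511]
ee_rot: [-3.14, -0.051, -0.002]
contact_force: [1.3, 1.2, 5.7]
grip_width: 0.124
```

Run:
```python
from h import *
plan()
```

```text
t 16.8 pos [0.4889 0.0457 0.1511] yaw 1.87 tilt [ 1.3e-03  7.0e-04 -1.0e+00] F [1.3  1.16 5.7 ] M [ 0.377 -0.462 -0.129] grip 10.6 q [ 0.02  0.16 -0.2   1.84  0.03  1.14 -1.73]
```

Call:
jog_arm --pt "0.001 -0.004 -0.002 0 0 -0.4 5" --pt "0.001 -0.007 -0.002 0 0 -0.8 5" --pt "0.001 -0.01 -0.002 0 0 -1.2 5" --pt "0 -0.012 -0.002 0 0 -1.6 5" --pt "0 -0.014 -0.002 0 0 -2 5"

```text
clock: 17.42
ee_pos: [0.4888, 0.0463, 0.1512]
ee_rot: [-3.103, -0.487, -0.002]
contact_force: [2.2, 0.9, 3.9]
grip_width: 0.121
```

Run:
```python
from h import *
plan()
```

```text
t 17.43 pos [0.4888 0.0463 0.1512] yaw 17.85 tilt [ 1.e-03  5.e-04 -1.e+00] F [2.24 0.89 3.91] M [ 0.161 -0.424 -0.24 ] grip 10.3 q [ 0.04  0.16 -0.22  1.84  0.04  1.14 -1.45]
```

Call:
jog_arm --pt "0.003 -0.002 0 0 0 -0.4 5" --pt "0.003 -0.005 0 0 0 -0.8 5" --pt "0.003 -0.008 0 0 0 -1.2 5" --pt "0.002 -0.01 0 0 0 -1.6 5" --pt "0.002 -0.012 0 0 0 -2 5"

```text
clock: 18.05
ee_pos: [0.4886, 0.0469, 0.1512]
ee_rot: [-3.005, -0.914, -0.001]
contact_force: [0.8, 0.8, 5.2]
grip_width: 0.129
```

Run:
```python
from h import *
plan()
```

```text
t 18.05 pos [0.4886 0.0469 0.1512] yaw 33.84 tilt [ 7.e-04  3.e-04 -1.e+00] F [0.81 0.79 5.21] M [ 0.097 -0.279 -0.145] grip 11.0 q [ 0.06  0.17 -0.25  1.84  0.04  1.15 -1.18]
```

Call:
jog_arm --pt "0.001 -0.002 0 0 0 -0.4 5" --pt "0.001 -0.005 0 0 0 -0.8 5" --pt "0.001 -0.008 0 0 0 -1.2 5" --pt "0 -0.01 0 0 0 -1.6 5" --pt "0 -0.013 0 0 0 -2 5"

```text
clock: 18.68
ee_pos: [0.4881, 0.0474, 0.1511]
ee_rot: [2.849, 1.324, 0.001]
contact_force: [0.9, -0.0, 4.8]
grip_width: 0.127
```

Run:
```python
from h import *
plan()
```

```text
t 18.68 pos [0.4881 0.0474 0.1511] yaw 49.84 tilt [ 7.e-04  1.e-04 -1.e+00] F [ 0.9  -0.03  4.79] M [-0.013 -0.308 -0.187] grip 10.8 q [ 0.08  0.17 -0.27  1.84  0.05  1.15 -0.91]
```

Call:
jog_arm --pt "0.001 -0.002 0 0 0 -0.4 5" --pt "0.001 -0.005 0 0 0 -0.8 5" --pt "0.001 -0.007 0 0 0 -1.2 5" --pt "0 -0.009 0 0 0 -1.6 5" --pt "0 -0.011 0 0 0 -2 5"

```text
clock: 19.3
ee_pos: [0.4876, 0.0477, 0.1512]
ee_rot: [2.637, 1.707, 0.001]
contact_force: [0.7, -0.5, 5.1]
grip_width: 0.121
```

Call:
jog_arm --pt "0 -0.002 0 0 0 -0.4 5" --pt "0 -0.005 0 0 0 -0.8 5" --pt "0 -0.007 0 0 0 -1.2 5" --pt "0 -0.008 0 0 0 -1.37 5" --pt "0 -0.008 0 0 0 -1.37 5"

```text
clock: 19.92
ee_pos: [0.4872, 0.0479, 0.1512]
ee_rot: [2.463, 1.949, 0.001]
contact_force: [1.8, -0.8, 5.9]
grip_width: 0.125
```

Run:
```python
from h import *
plan()
im,d=snap('wrist','w6')
```

```text
t 19.93 pos [0.4872 0.0479 0.1512] yaw 76.71 tilt [ 7.e-04 -1.e-04 -1.e+00] F [ 1.83 -0.76  5.93] M [-0.123 -0.274 -0.055] grip 10.6 q [ 0.12  0.17 -0.31  1.84  0.06  1.15 -0.44]
```

View pics/w6.png

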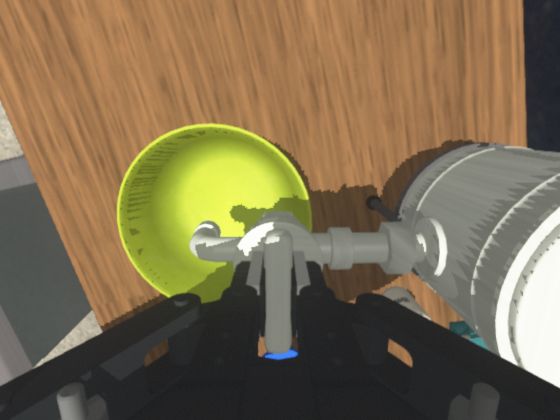

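The bar now stands vertical in the wrist view (col 278) with the pipe horizontal (row 247), so it is square across. Releasing, opening only a little at first.

Call:
jog_arm --pt "0 0.003 -0.004 0 0 0 5" --pt "0 0.003 -0.004 0 0 0 14" --pt "0 0.003 -0.004 0 0 0 20" --pt "0 0.003 -0.004 0 0 0 28" --pt "0 0.003 -0.004 0 0 0 28"

```text
clock: 20.6
ee_pos: [0.4869, 0.0481, 0.151]
ee_rot: [-2.464, -1.948, 0.0]
contact_force: [0.0, 0.4, -1.0]
grip_width: 0.326
```

Run:
```python
from h import *
plan()
im,d=snap('wrist','w7')
```

```text
t 20.6 pos [0.4869 0.0481 0.151 ] yaw 76.66 tilt [-5.e-04  1.e-04 -1.e+00] F [ 0.02  0.41 -1.03] M [-0.032 -0.018 -0.012] grip 27.8 q [ 0.12  0.17 -0.31  1.84  0.06  1.15 -0.45]
```

View pics/w7.png

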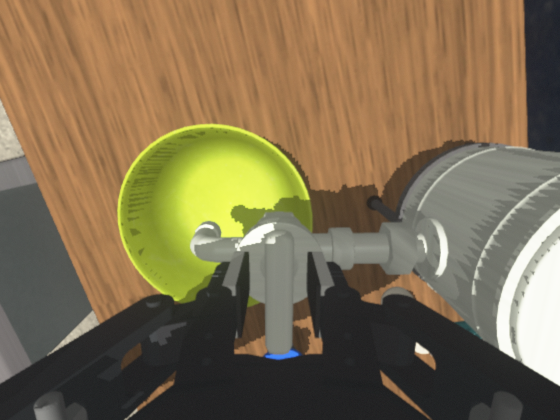

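Call:
jog_arm --pt "0 0 -0.15 0 0 0 28" --pt "0 0 -0.5 0 0 0 28" --pt "0 0 -0.9 0 0 0 28" --pt "0 0 -1.4 0 0 0 28" --pt "-0.5 0 -1.6 0 0 0 28" --pt "-1.0 0 -1.6 0 0 0 28" --pt "-1.1 0 -1.6 0 0 0 28" --pt "-1.1 0 -1.6 0 0 0 28"

```text
clock: 21.65
ee_pos: [0.4719, -0.0159, 0.2475]
ee_rot: [2.465, 1.948, 0.001]
contact_force: [0.2, 0.1, 0.2]
grip_width: 0.326
```

Run:
```python
from h import *
plan()
im,d=snap('wrist','w8'); snap('side','s8'); snap('top','t8')
W=cloud('wrist',d)
print(bar(W,(.4872,.047),.04,.160,.19))
m=(np.hypot(W[...,0]-.487,W[...,1]-.046)<.03)&(W[...,2]>.125)
print(np.histogram(W[m][:,2],bins=np.arange(.125,.185,.003)))
L=(W-[.487,.046,0])
ims=np.load('pics/s8.npz')['im']; cv2.imwrite('pics/s8c.png',cv2.resize(ims[110:230,180:330],None,fx=5,fy=5,interpolation=cv2.INTER_CUBIC)[:,:,::-1])
```

```text
t 21.65 pos [ 0.4719 -0.0159  0.2475] yaw 76.63 tilt [ 4.e-04  3.e-04 -1.e+00] F [0.23 0.06 0.19] M [0.015 0.032 0.006] grip 27.9 q [ 0.21  0.06 -0.25  1.73  0.01  1.35 -0.28]
(1544, array([0.4882, 0.048 ]), array([0.056 , 0.0118]), 76.3, 'pca', array([0.4883, 0.049 ], dtype=float32), np.float64(76.3), 'z', array([0.1717, 0.1746, 0.176 , 0.1766]))
(array([  36,    0,    0,    0,  677, 1236,   24,    0,    0,    0,    0,
          0,    0,    0,    2,  212, 1235,   88,    0]), array([0.125, 0.128, 0.131, 0.134, 0.137, 0.14 , 0.143, 0.146, 0.149,
       0.152, 0.155, 0.158, 0.161, 0.164, 0.167, 0.17 , 0.173, 0.176,
       0.179, 0.182]))
```

View pics/w8.png

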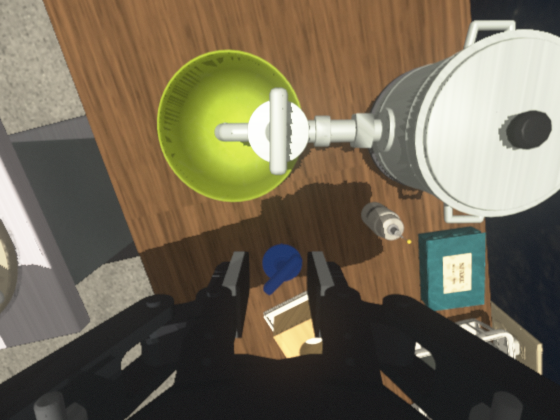

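View pics/s8c.png

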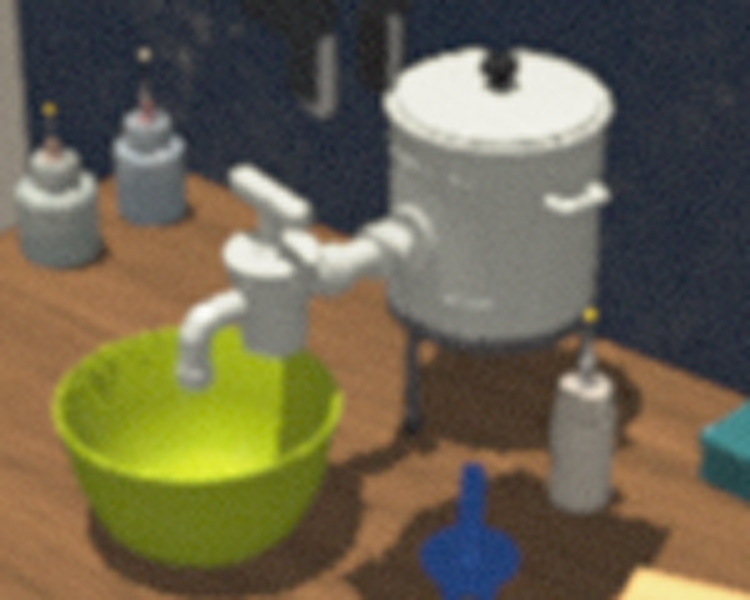

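View pics/s8.png

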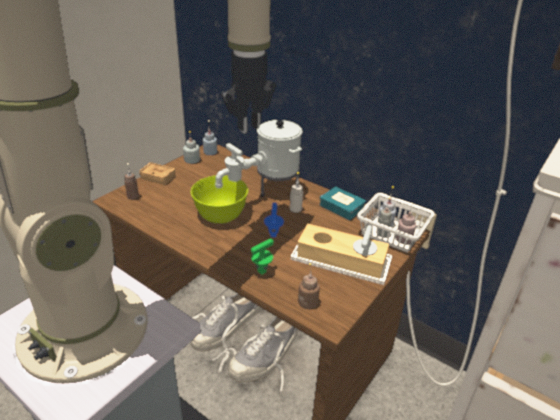

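```bash
python3 -c "
from bench import ticket,r
print(r.sense()['clock']);print(ticket.job_done())"
```

```text
21.8
the job is handed in; nothing more can be done
None
```

The smaller steel plug is home in the tap and shut, and I let go of it and handed the job in at 21.8 s; no verdict comes back.

**What I did**
- **Insertion:** I read the washer's angle in the wrist picture, about 20° off the pipe (mod 90°). I turned the plug to that angle above the tap, so its tail went into the washer hole on the way down. No turning search in the bore was needed.
- **Bedding:** I pressed it straight home before turning it any further. The wrist read 9.4 N, or about 12 N on the seat with the plug's weight.
- **Rocking:** I swung it to open (bar in line with the pipe) and back to shut under a light push. The tool height stayed at 151.1–151.2 mm throughout. Then I released it and backed off.

**Last checks**
- **Angle:** the bar's yaw is 76.3°, against 76.7° for square to the pipe.
- **Height:** the tool's height at the seat put the bar's centre about 34.6 mm above the rim, near the bottom of the 34.5–36 mm range. The depth picture alone gives roughly 34 mm, but it reads about 0.5–1.5 mm low.
- **Bench:** nothing else looked moved in the final wrist and side pictures. The wrist force was about zero after I let go.

**What disagreed**
- **Off-centre grip:** the plug sat about 2 mm off the tool's axis. I made up for it by following the side forces, which reached about 4 N in the readings.
- **Force readings:** I only saw forces at the end of each move, so I did not see any peaks in between.

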